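Set the door chime's channel and open its battery tube

ROBOT

A 6-joint arm with a two-finger parallel gripper is mounted at the origin on the work surface. World frame = base frame: x ahead of the robot, y to its left, z up, the work surface at z = 0. Lengths are in mm, angles in rad, forces in N, time in s.
With the tool pointing down it reaches from about 325 to 1000 mm from the base axis. Payload 5.1 kg.
Tool frame: the origin (TCP) lies at the very end of the fingers, on their centre line; the grasp point (between the pads) lies 19 mm behind it; z points along the fingers, y is the line along which they close (so a half turn about z gives the same grasp; the last joint's range is limited). The gripper opens to 85 mm and grips with 20 to 120 N. Pads are 22 mm wide; open, the fingers measure 114 mm over their backs; the gripper's body (76 mm by 85 mm) begins 54 mm behind the grasp point. The pads swing forward as they close: fully open they stand 13 mm farther back than shut.
Start: joints at [-1.186, 0.124, 1.65, -0, 1.367, -0.083], TCP at [293.068, -580.169, 231.322] pointing down, gripper open.
Joint ranges: [-2.61, 2.61], [-1.02, 2.33], [0.03, 2.71], [-1.35, 4.49], [0.32, 2.68], [-2.91, 2.91]. Speed limits (rad/s): [2.57, 2.57, 3.14, 3.14, 3.14, 3.14].

INTERFACE

Orientations are given as a unit quaternion [w, x, y, z].
In Python, from plant import telemetry, vision, close_job gives the robot as it stands. The module is installed in compiled form; this text tells all that it offers.
- The arm moves only by the tool arm_command, never from a script. Its argument "targets" is one flat list of numbers, 5 for each row, row after row: the opening, from 0 (shut) to 1 (fully open), then the shift along the tool's x, y, z in m, then the turn about the tool's z in degrees. In form: [hand, x, y, z, yaw, hand, x, y, z, yaw, ...]. A call has 1 to 10 rows; each row is the pose to reach, as a shift and turn from the pose commanded when the call began, along the tool's axes at that moment; what a row does not reach only later rows make up. A row lasts 1/10 s, in which the tool goes at most 50 mm and 8.59 degrees, less where a joint would pass 70% of its speed; a pose out of reach is approached as far as the arm can. A call with a gripper value outside its range is refused whole. The fingers move at their own pace and stop on an object; "squeeze" is the grip in N (left out, the last holds). Time passes only in rows, so rows that repeat a pose let the fingers close. It gives the time, the measured TCP pose, the force, the opening and the grip force at its end, in the units of the state.
- telemetry.state(): the state, without advancing time (a new reading comes with each control period).
- vision.get_image(name): name is "scene" or "side" or "wrist"; returns the picture (400x640x3 uint8, red, green, blue); there is no depth.
- vision.camera_info(name): a dict with "fx", "fy", "cx", "cy" (pixels), "dist" ([k1, k2, p1, p2, k3] as OpenCV has them; the pictures are not rectified), "R" (3x3) and "t" (3): a world point X has camera coordinates R X + t. Camera axes: x right, y down, z forward; pixel columns grow to the right and rows downward; lengths in mm; the calibration is good to about 2 mm. A picture is of the moment at which its call begins: read the wrist's pose just before it. camera_info takes no time and is no camera call; for the wrist camera it gives the pose at the moment of the call.
- close_job(): hands the job in; it is judged then, once.
Trained networks look in the newest picture that a camera, given by its name, has taken for a name from the list of things; names that differ only in an ending like _2 or _b are one class to them, and where a whole thing is asked for, a point or a joint stands for the part that bears it (a point fixed in the world has none). Each returns a list of dicts, best first, with "p" (0 to 1); they miss things now and then, are a little off and sometimes report something else, mostly with a low value. They report only what shows in the picture. A call takes as long as a camera call. They do not tell look-alikes from the thing itself.
- vision.boxes_of(camera, thing): "position" ([row, column] in pixels, amid what is visible of it).
The state is a dict: "time": time; "joint_positions": joint angles; "qd": joint speeds; "effort": joint torques, N m; "tcp_pos": TCP position; "ee_rot": TCP orientation; "force": force on the tool from outside, world axes, zero at the start; "wrist_torque": the same for the moment, N m; "finger_gap": finger opening in mm; "grasp_force": force on a finger pad.
Only numpy, scipy, OpenCV 4.12 (cv2) and the standard library are available. Lean on these libraries where they do the work, as an engineer would, in place of code of your own. Each camera call takes 0.05 s, during which the arm holds its last target. There are 200 camera calls.

TASK

Set the door chime's channel sleeve to 6, then unscrew the cap of its battery tube and finish holding the cap in the gripper, still and level, about 10 cm above where it sat, so that I can change the battery. Nobody remembers whether this cap has a left- or a right-hand thread: try it one way, and if it will not turn, the other. Leave the other things on the console where they are.

Things in the scene. Friction and masses are not known exactly. Their poses are not given: they have to be found in the camera images.
- chime: Door chime screwed to the console: chrome housing with round ends, 210 mm long (its own y), 104 mm wide (x), flat top 40 mm above the console; origin at the centre of its underside. The channel sleeve stands on top 53 mm from the centre towards +y, the capped battery tube 53 mm towards -y; both axes are vertical, with free space all round each.
- sleeve_center (a point): Centre (half-way up) of the channel sleeve, a knurled chrome collar 48 mm in diameter and 22 mm tall on the housing's top (40.5 to 62.5 mm above the console), round a fixed black hub that ends at 67 mm. Gripped across at any yaw, it turns about its vertical axis; about 0.15 N m moves it from click to click.
- sleeve_pointer (a point): The pointer: outer end of the black line on the sleeve's top, 24 mm from the sleeve's axis, 62.5 mm above the console. It turns with the sleeve.
- scale_six (a point): Outer end of the sixth mark of the channel scale on the housing's top, 41 mm from the sleeve's axis; the sleeve is on channel 6 when its pointer points here. The scale is eight black radial marks 20 degrees apart; channel 1 is the longer mark with a dot at its end, 2 to 8 follow clockwise seen from above.
- channel_sleeve (a joint): Turn of the sleeve in rad, growing clockwise seen from above: channel n is at (n - 1) x 0.349, so channel 6 is 1.745. A click stop at each channel draws it in when let go within about 0.1 rad; end stops lie just past 1 and 8. It starts at channel 2, 3 or 4.
- cap_center (a point): Centre (half-way up) of the battery tube's cap, with the cap's own axes (z up): a hollow chrome cap with sixteen flats (one faces its +x), 46 mm across, 26 mm tall, 30 to 65 g. In place it spans 40.5 to 66.5 mm above the console. A black line on its top points along its +x. It is a loose part held down by a coarse part-turn thread inside it (see neck_foot).
- neck_foot (a point): Foot of the battery tube, fixed, on its axis on the housing's top. The thread, hidden by the cap, is left- or right-handed, not always the same. The wrong way the cap stops dead within 0.1 rad. The right way it turns freely, without rising, about 1.24 rad to an end stop; from 1.05 rad on it can be drawn straight up, not before. The tube is 22.5 mm tall: raised 23 mm, the cap is clear.
- container: Bystander: red plastic container with a clip-on lid, 136 x 96 x 74 mm, standing on the console; origin at the centre of its underside.
- coaster: Bystander: round blue glass coaster with an eye pattern, 94 mm across, 7 mm thick; origin at the centre of its underside.
- key_long: Bystander: brass door key, about 58 mm long, 3 mm thick, lying flat; origin under its round bow.
- key_short: Bystander: steel door key, about 46 mm long, 3 mm thick, lying flat; origin under its round bow.
Mind the look-alikes: they are no part of the job. Leave any green look-alike of the chime alone.

How it is judged (in metres and radians):
On the way, in this order (a step that is already met when the one before it is completed fails the run):
1. the sleeve stands on channel 6 while the cap is still on its tube (value of joint channel_sleeve between 1.62533 and 1.86533 rad and z of cap_center in the frame of chime below 0.0575 m), for 0.2 s.
2. the cap is off its tube, in the fingers (z of cap_center in the frame of chime above 0.0795 m and contact force between the fingers and battery_cap above 0.5 N), for 0.2 s.
At the end, for the whole second after the job is handed in: The sleeve reads channel 6 (within 0.12 rad); the cap is held in the fingers, still, clear of the chime, level within 0.3 rad, 60 to 160 mm above its seat and within 60 mm sideways of the tube's axis (value of joint channel_sleeve between 1.62533 and 1.86533 rad and z of cap_center in the frame of chime between 0.1135 and 0.2135 m and angle between cap_center's own z axis and vertical below 0.3 rad and horizontal distance between cap_center and neck_foot below 0.06 m and contact force between the fingers and battery_cap above 0.5 N and contact force between battery_cap and chime below 0.1 N and linear speed of battery_cap below 0.03 m/s); the arm keeps its last pose, push and grip.
It fails at once if the container is pushed more than 15 mm from its place (distance of container from where it was at the start of the episode above 0.015 m).
It fails at once if the coaster is pushed more than 15 mm from its place (distance of coaster from where it was at the start of the episode above 0.015 m).
It fails at once if the key long is pushed more than 15 mm from its place (distance of key_long from where it was at the start of the episode above 0.015 m).
It fails at once if the key short is pushed more than 15 mm from its place (distance of key_short from where it was at the start of the episode above 0.015 m).
It also fails if it takes over 64 s, if anything falls off the work surface, if the arm or the gripper's body presses on something with over 40 N, if the wrist force passes 120 N, or if a joint passes its speed limit or range.

## Working session

There is one attempt and no reset: what is moved stays moved. The work goes in short steps, Python scripts to look and compute and a tool call to move; the robot and the scene stay as the last step left them, time stands still between calls to the robot, and variables do not carry over. Pictures are saved under pics/ and viewed, at most 10 in all, crops included, and the job is handed in when it is done.

Besides the shell and the picture viewer there is one more tool, called after ">>>" as a command line: name --argument value ..., lists and objects as JSON in quotes. arm_command: Moves the arm, as the interface text tells. Its arguments: {"type":"object","properties":{"targets":{"type":"array"},"squeeze":{"type":"number"}},"required":["targets"]}

```bash
mkdir -p pics; cat > h.py <<'E'
import numpy as np, cv2
from plant import telemetry, vision, close_job
def K(c): return np.array([[c['fx'],0,c['cx']],[0,c['fy'],c['cy']],[0,0,1.]])
def ray(c,rc,z):
    "world point at height z seen at [row,col]"
    p=cv2.undistortPoints(np.array([[[rc[1],rc[0]]]],float),K(c),np.array(c['dist'],float))[0,0]
    R=np.array(c['R']);t=np.array(c['t']).ravel()
    o=-R.T@t; d=R.T@np.array([p[0],p[1],1]); return o+d*(z-o[2])/d[2]
def proj(c,X):
    R=np.array(c['R'],float);t=np.array(c['t'],float).ravel()
    return cv2.projectPoints(np.array(X,float).reshape(-1,3),cv2.Rodrigues(R)[0],t,K(c),np.array(c['dist'],float))[0].reshape(-1,2)
def snap(n,f):
    im=vision.get_image(n); cv2.imwrite(f,im[:,:,::-1]); return im
E
python3 - <<'E'
from h import *
Z=dict(chime=20,sleeve_center=51.5,sleeve_pointer=62.5,scale_six=40,cap_center=53.5,neck_foot=40)
for n in('scene','side'):
    c=vision.camera_info(n); snap(n,f'pics/{n}0.png')
    for k,z in Z.items():
        for d in vision.boxes_of(n,k)[:4]: print(n,k,round(d['p'],2),np.round(d['position']),np.round(ray(c,d['position'],z)))
s=telemetry.state();print(s['time'],s['tcp_pos'],s['ee_rot'])
E
```

```text
scene chime 0.9 [194. 370.] [591. 202.  20.]
scene chime 0.87 [232. 274.] [ 559. -110.   20.]
scene chime 0.81 [172. 290.] [365.  72.  20.]
scene sleeve_center 0.48 [183. 222.] [ 329. -141.   52.]
scene sleeve_center 0.45 [216. 287.] [556. -64.  52.]
scene sleeve_center 0.44 [176. 380.] [576. 253.  52.]
scene sleeve_center 0.28 [233. 276.] [ 590. -120.   52.]
scene sleeve_pointer 0.74 [183. 221.] [ 341. -147.   62.]
scene sleeve_pointer 0.68 [177. 378.] [583. 238.  62.]
scene sleeve_pointer 0.64 [161. 304.] [390. 107.  62.]
scene sleeve_pointer 0.46 [215. 287.] [561. -68.  62.]
scene scale_six 0.87 [197. 206.] [ 349. -200.   40.]
scene scale_six 0.79 [194. 370.] [607. 185.  40.]
scene scale_six 0.63 [232. 274.] [ 575. -116.   40.]
scene scale_six 0.62 [250. 372.] [769.  42.  40.]
scene cap_center 0.86 [229. 253.] [ 545. -161.   54.]
scene neck_foot 0.91 [232. 272.] [ 573. -122.   40.]
scene neck_foot 0.87 [173. 296.] [404.  67.  40.]
scene neck_foot 0.82 [196. 205.] [ 344. -201.   40.]
scene neck_foot 0.75 [192. 369.] [600. 188.  40.]
side chime 0.93 [242. 322.] [541. -91.  20.]
side
[... 328 characters left out ...]
8.] [ 327. -145.   62.]
side sleeve_pointer 0.55 [228. 320.] [538. -71.  62.]
side sleeve_pointer 0.5 [184. 256.] [361. 126.  62.]
side scale_six 0.96 [279. 249.] [ 327. -205.   40.]
side scale_six 0.8 [203. 258.] [364.  66.  40.]
side scale_six 0.71 [244. 323.] [ 541. -115.   40.]
side scale_six 0.67 [172. 329.] [597. 169.  40.]
side cap_center 0.58 [251. 330.] [ 554. -151.   54.]
side neck_foot 0.98 [205. 258.] [364.  58.  40.]
side neck_foot 0.91 [164. 326.] [593. 206.  40.]
side neck_foot 0.82 [274. 248.] [ 324. -189.   40.]
side neck_foot 0.62 [245. 323.] [ 541. -117.   40.]
0.7 [ 293.06238123 -580.17698412  231.35175911] [ 1.48216055e-05  9.72769704e-01  2.31773817e-01 -5.92095422e-06]
```

View pics/scene0.png

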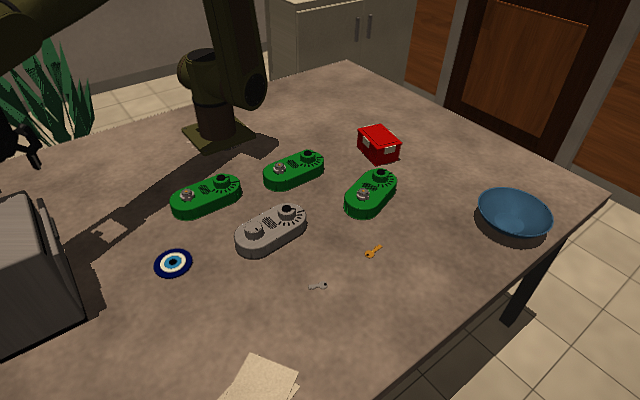

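View pics/side0.png

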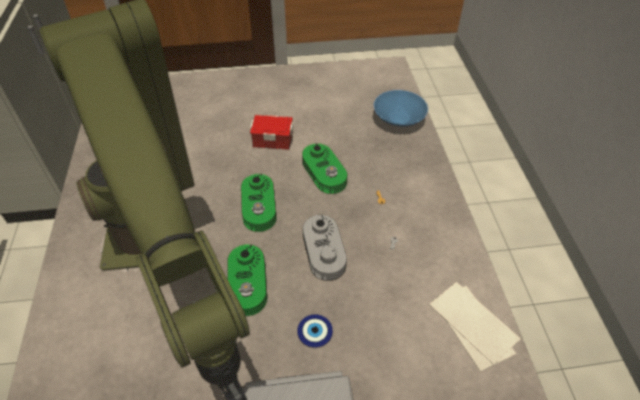

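The only chrome chime is at scene [232,274] and side [242,322]. The other three, at scene [194,370], [172,290] and [197,206], are green look-alikes. I'll confirm with one crop and check the wrist camera's geometry.

```bash
python3 - <<'E'
from h import *
im=cv2.imread('pics/scene0.png')[190:270,220:320]
cv2.imwrite('pics/crop0.png',cv2.resize(im,None,fx=7,fy=7,interpolation=cv2.INTER_CUBIC))
c=vision.camera_info('wrist');R=np.array(c['R']);t=np.array(c['t']).ravel()
s=telemetry.state();q=s['ee_rot']
from scipy.spatial.transform import Rotation as Ro
T=Ro.from_quat([q[1],q[2],q[3],q[0]]).as_matrix()
print('cam in tool',np.round(T.T@(-R.T@t-s['tcp_pos'])),'\naxes',np.round(T.T@R.T,2),c['fx'])
print(T.round(3), s['joint_positions'])
E
```

```text
cam in tool [  78.    1. -142.] 
axes [[ 0.   -0.95 -0.31]
 [ 1.    0.    0.  ]
 [-0.   -0.31  0.95]] 313.943456205043
[[ 0.893  0.451 -0.   ]
 [ 0.451 -0.893 -0.   ]
 [-0.     0.    -1.   ]] [-1.18560576e+00  1.23772617e-01  1.65028005e+00 -1.65143196e-05
  1.36751247e+00 -8.26076172e-02]
```

View pics/crop0.png

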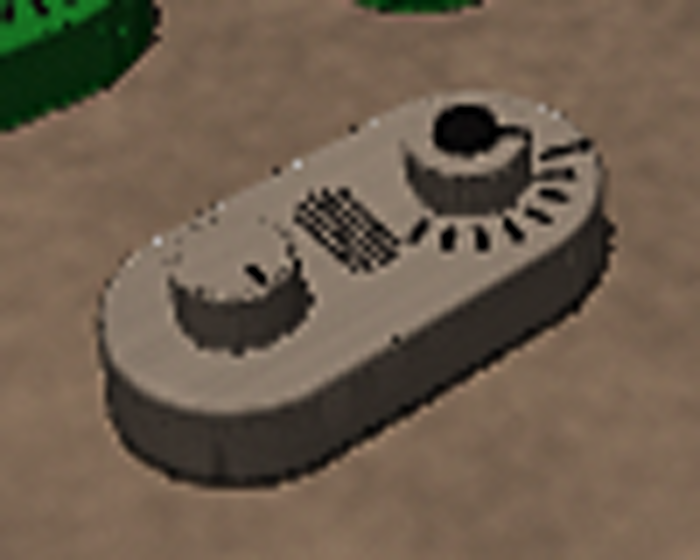

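The crop confirms it: a chrome housing with the knurled sleeve and scale at the right (crop ~[150,465]) and the capped tube at the left (~[270,235]). Moving above it.

>>> arm_command --targets '[1, 0.02, -0.014, 0, 0, 1, 0.06, -0.042, 0, 0, 1, 0.1, -0.07, 0, 0, 1, 0.14, -0.098, 0, 0, 1, 0.18, -0.126, 0, 0, 1, 0.22, -0.154, 0, 0, 1, 0.26, -0.182, 0, 0, 1, 0.3, -0.21, 0, 0, 1, 0.34, -0.238, 0, 0, 1, 0.38, -0.266, 0, 0]'

```text
time: 1.7
tcp_pos: [513.0, -169.5, 231.7]
ee_rot: [0.0, 0.973, 0.232, 0.0]
force: [0.6, -1.0, 0.0]
finger_gap: 85.3
grasp_force: 0.0
```

>>> arm_command --targets '[1, 0.03, -0.021, 0, 0, 1, 0.05, -0.035, 0, 0, 1, 0.062, -0.043, 0, 0, 1, 0.062, -0.043, 0, 0, 1, 0.062, -0.043, 0, 0]'

```text
time: 2.2
tcp_pos: [548.0, -105.7, 231.3]
ee_rot: [0.0, 0.973, 0.232, -0.0]
force: [0.0, 0.7, -0.2]
finger_gap: 85.3
grasp_force: 0.0
```

```bash
python3 - <<'E'
from h import *
s=telemetry.state();print(s['time'],s['tcp_pos'],s['ee_rot'],s['joint_positions'])
c=vision.camera_info('wrist'); im=snap('wrist','pics/w1.png')
Z=dict(chime=40,sleeve_center=62,sleeve_pointer=62.5,scale_six=40,cap_center=66,neck_foot=40)
for k,z in Z.items():
    for d in vision.boxes_of('wrist',k)[:3]: print(k,round(d['p'],2),np.round(d['position']),np.round(ray(c,d['position'],z),1))
E
```

```text
2.2 [ 548.00021749 -105.670507    231.26155111] [ 1.95056503e-04  9.72787575e-01  2.31698565e-01 -2.65760020e-04] [-2.86381547e-01 -7.90243156e-02  1.85669299e+00 -6.15800333e-04
  1.36419131e+00  8.16894358e-01]
chime 0.81 [34. 90.] [577.3 160.5  40. ]
chime 0.78 [232. 109.] [379.1  83.3  40. ]
chime 0.71 [332. 282.] [ 343.3 -157.8   40. ]
sleeve_center 0.97 [226.  56.] [372.7 130.4  62. ]
sleeve_center 0.7 [ 13. 412.] [ 725.  -111.8   62. ]
sleeve_center 0.66 [345. 259.] [ 329.9 -135.2   62. ]
sleeve_pointer 0.82 [227.  57.] [372.4 128.3  62.5]
sleeve_pointer 0.72 [ 12. 411.] [ 724.7 -110.4   62.5]
sleeve_pointer 0.69 [156. 274.] [552.4 -55.9  62.5]
scale_six 0.88 [333. 284.] [ 342.5 -161.6   40. ]
scale_six 0.73 [230. 113.] [383.8  79.4  40. ]
scale_six 0.72 [29. 86.] [579.8 165.6  40. ]
cap_center 0.7 [206. 360.] [ 546.1 -157.7   66. ]
neck_foot 0.89 [174. 305.] [545.  -92.7  40. ]
neck_foot 0.89 [234. 114.] [379.2  77.8  40. ]
neck_foot 0.76 [31. 85.] [577.3 165.4  40. ]
```

View pics/w1.png

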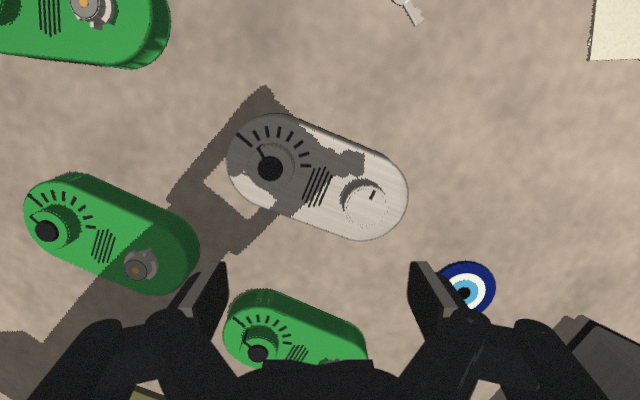

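The picture shows the sleeve hub at ~[168,270], the channel 1 long mark at ~[137,242] and the cap top at ~[200,365]. I'll make a metric top-down view of the housing at z = 40 and z = 62.5 for the fine reading.

```bash
cat >> h.py <<'E'
def topdown(im,c,x0,y0,z,half=(75,110),s=3.5):
    "col grows with -y (world), row grows with -x: seen from above"
    h,w=int(2*half[0]*s),int(2*half[1]*s)
    cc,rr=np.meshgrid(np.arange(w),np.arange(h))
    X=np.stack([x0+half[0]-rr/s,y0+half[1]-cc/s,np.full(cc.shape,z)],-1)
    p=proj(c,X).reshape(h,w,2).astype(np.float32)
    return cv2.remap(im,p[...,0],p[...,1],cv2.INTER_CUBIC)
E
python3 - <<'E'
from h import *
c=vision.camera_info('wrist'); im=cv2.imread('pics/w1.png')
g=cv2.cvtColor(im,cv2.COLOR_BGR2GRAY)
for z,rc,r in((67,(168,270),18),):
    b=(g<35).astype(np.uint8); n,l,st,ce=cv2.connectedComponentsWithStats(b)
    for i in range(1,n):
        if st[i,4]>8 and 225<ce[i][0]<405 and 115<ce[i][1]<240: print(st[i,4],ce[i].round(1),ray(c,ce[i][::-1],67).round(1),ray(c,ce[i][::-1],40).round(1))
a=topdown(im,c,548,-105,40,(37,75),5); b=topdown(im,c,548,-105,64,(37,75),5)
cv2.imwrite('pics/td1.png',cv2.resize(np.vstack([a[:, :],b]),(600,592)))
E
```

```text
21 [267.  131.5] [572.2 -40.4  67. ] [568.1 -37.6  40. ]
22 [278.5 131.8] [576.9 -50.4  67. ] [573.3 -48.6  40. ]
18 [255.8 134.8] [564.6 -32.   67. ] [559.8 -28.6  40. ]
39 [243.3 138.8] [555.5 -22.6  67. ] [550.  -18.3  40. ]
22 [289.4 136. ] [578.  -61.5  67. ] [574.5 -60.6  40. ]
20 [298.4 143.6] [575.3 -72.3  67. ] [571.5 -72.4  40. ]
480 [269.4 167.2] [541.5 -56.8  67. ] [534.7 -55.5  40. ]
19 [303.3 154.1] [568.3 -81.1  67. ] [563.9 -82.   40. ]
16 [306.2 165.4] [559.5 -88.6  67. ] [554.4 -90.1  40. ]
13 [322.8 171.5] [ 561.4 -106.1   67. ] [ 556.4 -109.2   40. ]
26 [309.3 180.3] [547.3 -98.   67. ] [ 541.1 -100.4   40. ]
34 [314.3 180.4] [ 549.5 -102.5   67. ] [ 543.4 -105.3   40. ]
15 [325.5 177.3] [ 557.3 -111.1   67. ] [ 551.9 -114.6   40. ]
21 [316.4 186.9] [ 544.4 -107.5   67. ] [ 537.9 -110.7   40. ]
```

View pics/td1.png

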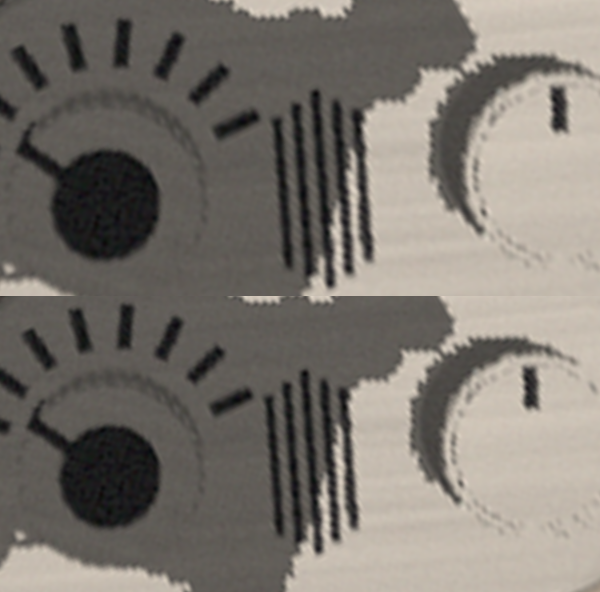

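```bash
python3 - <<'E'
from h import *
from scipy.optimize import least_squares
m=np.array([(559.8,-28.6),(568.1,-37.6),(573.3,-48.6),(574.5,-60.6),(571.5,-72.4),(563.9,-82),(554.4,-90.1)])
f=least_squares(lambda p:(m-np.stack([p[0]+p[2]*np.cos(p[3]-np.arange(7)*.349),p[1]+p[2]*np.sin(p[3]-np.arange(7)*.349)],1)).ravel(),[539,-57,36,.9]);p=f.x
print(p.round(2),np.degrees(p[3]),np.abs(f.fun).max())
c=vision.camera_info('wrist');s=telemetry.state()
x,y=np.array([[.8926,.4509],[.4509,-.8926]])@(p[:2]-np.array(s['tcp_pos'])[:2]);print('move tool xy',x,y,s['time'])
E
```

```text
[539.36 -57.61  35.24   0.96] 54.98688792200035 0.553903877190038
move tool xy 13.985034737809638 -46.879460307276275 2.55
```

Sleeve axis is at (539.4, -57.6), with the scale fit good to 0.6 mm. The pointer is at about 53° and mark 2 at 55°, so it stands on channel 2 and needs 80° clockwise. Going down on it.

>>> arm_command --targets '[1, 0.007, -0.024, 0.02, 0, 1, 0.014, -0.047, 0.05, 0, 1, 0.014, -0.047, 0.08, 0, 1, 0.014, -0.047, 0.11, 0, 1, 0.014, -0.047, 0.14, 0, 1, 0.014, -0.047, 0.16, 0, 1, 0.014, -0.047, 0.175, 0, 1, 0.014, -0.047, 0.187, 0, 1, 0.014, -0.047, 0.187, 0]'

```text
time: 3.45
tcp_pos: [538.6, -56.8, 42.8]
ee_rot: [-0.001, 0.973, 0.232, -0.001]
force: [0.1, 0.9, -0.7]
finger_gap: 85.3
grasp_force: 0.0
```

>>> arm_command --targets '[0.3, 0, 0, 0, 0, 0.3, 0, 0, 0, 0, 0.3, 0, 0, 0, 0, 0.3, 0, 0, 0, 0, 0.3, 0, 0, 0, 0, 0.3, 0, 0, 0, 0, 0.3, 0, 0, 0, 0, 0.3, 0, 0, 0, 0]' --squeeze 50

```text
time: 4.25
tcp_pos: [540.1, -55.8, 46.4]
ee_rot: [-0.001, 0.973, 0.231, 0.001]
force: [-3.5, 4.0, 7.5]
finger_gap: 45.6
grasp_force: 50.7
```

>>> arm_command --targets '[0.3, 0, 0, -0.002, 4, 0.3, 0, 0, -0.002, 12, 0.3, 0, 0, -0.002, 20, 0.3, 0, 0, -0.002, 28, 0.3, 0, 0, -0.002, 36, 0.3, 0, 0, -0.002, 44, 0.3, 0, 0, -0.002, 52, 0.3, 0, 0, -0.002, 60, 0.3, 0, 0, -0.002, 67, 0.3, 0, 0, -0.002, 74]'

```text
time: 5.25
tcp_pos: [540.0, -56.5, 46.6]
ee_rot: [-0.0, 0.915, -0.403, 0.001]
force: [2.1, -0.4, -3.2]
finger_gap: 46.1
grasp_force: 54.0
```

>>> arm_command --targets '[0.3, 0, 0, 0, 4, 0.3, 0, 0, 0, 6.5, 0.3, 0, 0, 0, 6.5, 0.3, 0, 0, 0, 6.5]'

```text
time: 5.65
tcp_pos: [539.9, -56.6, 46.5]
ee_rot: [-0.0, 0.892, -0.451, 0.0]
force: [2.2, 1.4, -3.1]
finger_gap: 46.0
grasp_force: 54.0
```

>>> arm_command --targets '[1, 0, 0, 0, 0, 1, 0, 0, 0, 0, 1, 0, 0, 0, 0, 1, 0, 0, 0, 0, 1, 0, 0, -0.02, 0, 1, 0, 0, -0.05, -8, 1, 0, 0, -0.08, -16, 1, 0, 0, -0.11, -24, 1, 0, 0, -0.14, -32, 1, 0, 0, -0.16, -40]'

```text
time: 6.65
tcp_pos: [540.4, -57.0, 209.3]
ee_rot: [0.0, 0.993, -0.116, 0.002]
force: [0.5, 0.6, 0.1]
finger_gap: 85.5
grasp_force: 0.0
```

>>> arm_command --targets '[1, -0.01, 0.03, 0, -8, 1, -0.02, 0.06, 0, -16, 1, -0.02, 0.07, 0, -24, 1, -0.02, 0.075, 0, -32, 1, -0.02, 0.075, 0, -40, 1, -0.02, 0.075, 0, -40, 1, -0.02, 0.075, 0, -40]'

```text
time: 7.35
tcp_pos: [502.3, -124.9, 206.4]
ee_rot: [0.0, 0.974, 0.226, 0.0]
force: [0.5, -0.3, -0.7]
finger_gap: 85.4
grasp_force: 0.0
```

```bash
python3 - <<'E'
from h import *
s=telemetry.state();print(s['time'],s['tcp_pos'],s['ee_rot'],s['joint_positions'][5])
c=vision.camera_info('wrist'); im=snap('wrist','pics/w2.png')[:,:,::-1].copy()
for k,z in dict(cap_center=66.5,sleeve_pointer=62.5).items():
    for d in vision.boxes_of('wrist',k)[:3]: print(k,round(d['p'],2),np.round(d['position']),np.round(ray(c,d['position'],z),1))
a=topdown(im,c,545,-105,62.5,(37,90),4);b=topdown(im,c,545,-105,66.5,(37,90),4)
cv2.imwrite('pics/td2.png',np.vstack([a,b]))
E
```

```text
7.35 [ 502.33827976 -124.93457352  206.43166361] [3.81852746e-05 9.74096905e-01 2.26130974e-01 1.47122969e-05] 0.7671330204180259
cap_center 0.92 [163. 372.] [ 547.1 -159.4   66.5]
cap_center 0.35 [111. 278.] [550.9 -64.2  66.5]
sleeve_pointer 0.97 [191.  35.] [377.4 124.9  62.5]
sleeve_pointer 0.75 [116. 279.] [547.6 -66.1  62.5]
sleeve_pointer 0.57 [326. 257.] [ 332.  -135.4   62.5]
```

View pics/td2.png

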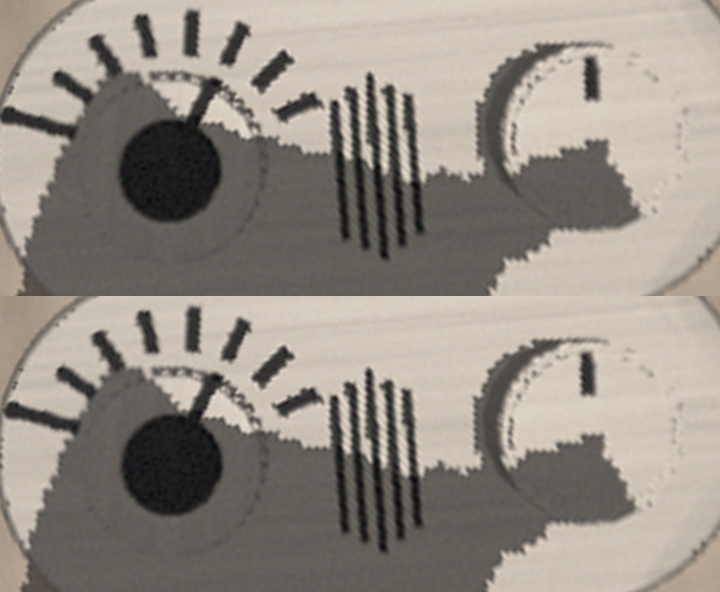

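The pointer now stands on mark 6. The cap centre is at (547.7, -163.3), 106 mm from the sleeve as it must be, and its line is at +5.6°. Going down on it with a flat-aligned yaw.

>>> arm_command --targets '[1, 0.012, 0.027, 0.01, -1, 1, 0.024, 0.054, 0.03, -2, 1, 0.024, 0.054, 0.06, -2, 1, 0.024, 0.054, 0.09, -2, 1, 0.024, 0.054, 0.115, -2, 1, 0.024, 0.054, 0.135, -2, 1, 0.024, 0.054, 0.15, -2, 1, 0.024, 0.054, 0.158, -2, 1, 0.024, 0.054, 0.158, -2, 1, 0.024, 0.054, 0.158, -2]'

```text
time: 8.5
tcp_pos: [548.5, -162.9, 49.3]
ee_rot: [0.0, 0.97, 0.244, 0.001]
force: [-0.0, 0.0, 0.7]
finger_gap: 85.4
grasp_force: 0.0
```

>>> arm_command --targets '[0.3, 0, 0, 0, 0, 0.3, 0, 0, 0, 0, 0.3, 0, 0, 0, 0, 0.3, 0, 0, 0, 0, 0.3, 0, 0, 0, 0, 0.3, 0, 0, 0, 0, 0.3, 0, 0, 0, 0, 0.3, 0, 0, 0, 0]' --squeeze 45

```text
time: 9.3
tcp_pos: [548.2, -162.5, 49.5]
ee_rot: [-0.0, 0.97, 0.244, 0.0]
force: [-2.3, 1.9, 5.2]
finger_gap: 44.7
grasp_force: 46.0
```

```bash
python3 -c "
from h import *
s=telemetry.state();print(s['wrist_torque'],s['force'],s['joint_positions'][5],s['effort'][5])"
```

```text
[ 0.45744193  0.40511752 -0.00966749] [-2.32935591  1.85329192  5.18654344] 0.6941732091853872 0.010949837160296738
```

Try counter-clockwise (right-hand thread) first, gently.

>>> arm_command --targets '[0.3, 0, 0, 0, -3, 0.3, 0, 0, 0, -6, 0.3, 0, 0, 0, -9, 0.3, 0, 0, 0, -9, 0.3, 0, 0, 0, -9]'

```text
time: 9.8
tcp_pos: [548.6, -162.4, 49.6]
ee_rot: [-0.0, 0.948, 0.319, 0.001]
force: [0.3, 3.5, 5.2]
finger_gap: 44.9
grasp_force: 46.0
```

```bash
python3 -c "
from h import *
s=telemetry.state();print(s['wrist_torque'],s['force'],s['joint_positions'][5],s['effort'][5],s['ee_rot'],s['finger_gap'])"
```

```text
[0.61203021 0.23523123 0.02256152] [0.25640628 3.50198077 5.18862376] 0.5380155626183317 -0.011962268908973783 [-3.86248733e-05  9.47651920e-01  3.19304159e-01  8.31048332e-04] 44.86179845854275
```

Turning freely (0.02 N m after 9°), so it is a right-hand thread. Continuing to about 66°.

>>> arm_command --targets '[0.3, 0, 0, 0, -6, 0.3, 0, 0, 0, -12, 0.3, 0, 0, 0, -18, 0.3, 0, 0, 0, -24, 0.3, 0, 0, 0, -30, 0.3, 0, 0, 0, -36, 0.3, 0, 0, 0, -42, 0.3, 0, 0, 0, -48, 0.3, 0, 0, 0, -53, 0.3, 0, 0, 0, -57]'

```text
time: 10.8
tcp_pos: [548.8, -162.6, 49.6]
ee_rot: [0.001, 0.679, 0.734, 0.001]
force: [-0.4, 2.9, 4.3]
finger_gap: 44.4
grasp_force: 46.0
```

>>> arm_command --targets '[0.3, 0, 0, 0, 0, 0.3, 0, 0, 0, 0, 0.3, 0, 0, 0, 0]'

```text
time: 11.1
tcp_pos: [548.8, -162.7, 49.6]
ee_rot: [0.001, 0.681, 0.733, 0.001]
force: [-0.2, 2.7, 5.2]
finger_gap: 44.7
grasp_force: 46.0
```

```bash
python3 -c "
from h import *
s=telemetry.state();print(s['time'],s['wrist_torque'],s['force'],s['joint_positions'][5],s['effort'][5],s['ee_rot'],s['finger_gap'])"
```

```text
11.1 [ 0.39024286  0.08611036 -0.03458829] [-0.17542688  2.74707948  5.1765989 ] -0.456350940691872 -0.009270738519262522 [8.26876371e-04 6.80594554e-01 7.32659501e-01 6.52592301e-04] 44.67297480972051
```

Turned 1.15 rad. Lifting gently first.

>>> arm_command --targets '[0.3, 0, 0, -0.002, 0, 0.3, 0, 0, -0.004, 0, 0.3, 0, 0, -0.006, 0, 0.3, 0, 0, -0.008, 0, 0.3, 0, 0, -0.008, 0]'

```text
time: 11.6
tcp_pos: [547.9, -162.9, 56.5]
ee_rot: [0.0, 0.68, 0.733, -0.0]
force: [-1.0, -0.7, -1.8]
finger_gap: 44.6
grasp_force: 45.9
```

Force is near zero, so the cap is rising freely. Lifting to about 100 mm above its seat.

>>> arm_command --targets '[0.3, 0, 0, -0.006, 0, 0.3, 0, 0, -0.014, 0, 0.3, 0, 0, -0.022, 0, 0.3, 0, 0, -0.034, 0, 0.3, 0, 0, -0.048, 0, 0.3, 0, 0, -0.062, 0, 0.3, 0, 0, -0.075, 0, 0.3, 0, 0, -0.085, 0, 0.3, 0, 0, -0.09, 0, 0.3, 0, 0, -0.092, 0]'

```text
time: 12.6
tcp_pos: [548.0, -162.8, 149.1]
ee_rot: [0.0, 0.68, 0.733, 0.0]
force: [0.7, 0.2, -1.7]
finger_gap: 44.3
grasp_force: 46.7
```

>>> arm_command --targets '[0.3, 0, 0, 0, 0, 0.3, 0, 0, 0, 0, 0.3, 0, 0, 0, 0, 0.3, 0, 0, 0, 0]'

```text
time: 13.0
tcp_pos: [547.5, -162.6, 147.7]
ee_rot: [-0.001, 0.68, 0.733, -0.0]
force: [0.0, -0.5, -0.4]
finger_gap: 44.6
grasp_force: 46.7
```

```bash
python3 - <<'E'
from h import *
s=telemetry.state();print(s['time'],s['tcp_pos'],s['qd'],s['force'])
a=snap('wrist','pics/w3.png');b=snap('scene','pics/s3.png')
A=cv2.imread('pics/w3.png');B=cv2.resize(cv2.imread('pics/s3.png')[140:280,200:360],(457,400))
cv2.imwrite('pics/fin.png',cv2.resize(np.hstack([A,B]),(800,292)))
E
```

```text
13.0 [ 547.51397397 -162.56755089  147.71991743] [ 0.00089933 -0.00162556 -0.00416083  0.00286759 -0.00039532  0.000547  ] [ 0.0137367  -0.48399886 -0.38956198]
```

View pics/fin.png

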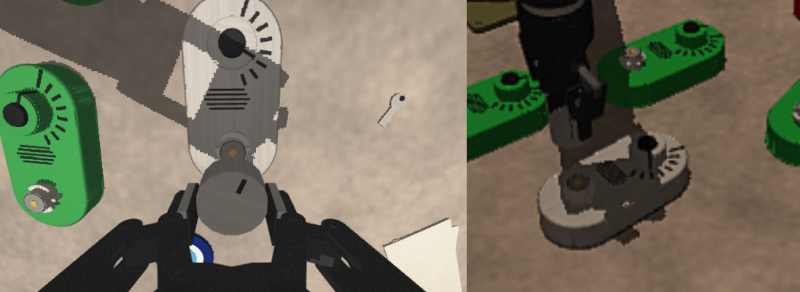

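The cap is held level between the fingers at [200,235]. The open tube shows beneath at [150,232], and the sleeve pointer is still on mark 6.

```bash
python3 -c "
from h import *
print(close_job())"
```

```text
the job is handed in; nothing more can be done
None
```

The sleeve is on channel 6, and the cap (right-hand thread, unscrewed counter-clockwise) is held level and still about 10 cm above its seat; the job is handed in, but it returned no verdict.

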